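# Stack a rosette and hold the inspection mirror on it

### The job

Build the rosette on the round steel plate: lay the dark wooden disc flat in the middle of the plate, let go, then lay the pale disc with the red knob centred on top of it and let go. Then turn the spring-loaded mirror by the orange fin on its top until the fixed camera sees the red knob in the middle of the mirror (the yellow pointer, which shows where the camera is looking, then points straight at the knob), and finish still holding the mirror at that angle, because it springs back if released. Leave the gouge, the bobbin and the wax jar where they are.

Things in the scene. Friction and masses are not known exactly. Their poses are not given: they have to be found in the camera images.
- plate_top (a point): Centre of the top face of the fixed round steel plate (diameter 120 mm, top face 26 mm above the bench; a thin dark ring of 100 mm is drawn on it). z up.
- dark_disc: The loose dark walnut disc, diameter 64 mm, 20 mm thick, about 45 g; origin at the centre of its underside, z up its axis. Starts flat on the bench.
- dark_mid (a point): Centre of the dark disc, half-way up (10 mm above its underside).
- pale_disc: The loose pale maple disc, diameter 56 mm, 18 mm thick, about 40 g, with a red ball knob (diameter 18 mm, on an 8 mm stem) in the middle of its top; 41 mm tall in all; origin at the centre of its underside, z up its axis. Starts flat on the bench, knob up.
- pale_mid (a point): Centre of the pale disc without its knob (9 mm above its underside).
- knob (a point): Centre of the red ball knob, the marker to be seen: 32 mm above the pale disc's underside, so 78 mm above the bench when both discs are stacked on the plate.
- rail: Fixed aluminium rail, 12 mm thick, 64 mm wide, 300 mm long, with the mirror at one end and the small black camera at the other. Origin on the bench under the mirror's turning axis; x along the rail from mirror to camera, z up. The camera body is 55 x 46 x 44 mm, top 100 mm above the bench, its centre 225 mm from the mirror axis.
- camera (a point): Front of the camera's lens, 78 mm above the bench, 175 mm from the mirror axis along the rail's x; it looks straight along the rail at the mirror axis. It sees the knob in the middle when the mirror's normal halves the angle between the directions from the axis to the camera and to the knob.
- mirror: Upright mirror 68 mm wide, 48 to 108 mm above the bench. Origin on the bench under its upright turning axis, z up, x = normal of the silvered face (the face contains the axis), y = width. At rest the normal is 0.262 rad clockwise, from above, of the rail's x; it turns up to 1.05 rad further clockwise. A spring pulls it back to rest: 0.02 N m at rest, 0.05 N m per rad more.
- fin (a point): Centre of the orange grip fin on top of the mirror, exactly on the turning axis, 130 mm above the bench. The fin is 10 mm thick (along the mirror's normal), 40 mm wide (along the mirror's width), and spans 108 to 150 mm above the bench with nothing beside it. Turning it about its own centre turns the mirror.
- sight (a point): On the mirror's axis, 78 mm above the bench, turning with the yellow pointer, geared 2:1 to the mirror. Its x axis is the camera's line of sight after reflection: at rest 0.524 rad clockwise (from above) of the rail's x, then clockwise by twice the mirror's turn. The pointer is a flat yellow bar reaching 80 mm from the axis, 20 mm above the bench, an indicator only, not to be pushed.
- gouge: A carving gouge lying along its own y on the bench, bystander, about 250 mm long, 26 mm thick handle towards -y; origin on the bench near its ferrule.
- bobbin: A turned wooden bobbin standing on the bench, bystander, 44 mm foot, 68 mm tall; origin at the centre of its foot.
- wax: An amber wax jar with steel cap, bystander, 52 mm diameter, 50 mm tall; origin at the centre of its foot.

How it is judged:
On the way, in this order (a step that is already met when the one before it is completed fails the run):
1. the dark disc lies flat in the middle of the plate, released (horizontal distance between dark_mid and plate_top below 0.008 m and z of dark_mid in the frame of plate_top between 0.007 and 0.013 m and angle between dark_mid's own z axis and vertical below 0.08 rad and contact force between dark_disc and the arm below 0.05 N and contact force between dark_disc and the fingers below 0.05 N), for 0.2 s.
2. the pale disc lies flat and centred on the dark disc, released (all of step 1 and horizontal distance between pale_mid and dark_mid below 0.008 m and z of pale_mid in the frame of dark_mid between 0.016 and 0.022 m and angle between pale_mid's own z axis and vertical below 0.08 rad and contact force between pale_disc and the arm below 0.05 N and contact force between pale_disc and the fingers below 0.05 N), for 0.2 s.
3. the mirror is held so that the camera sees the red knob in it (all of step 2 and y of knob in the frame of sight between -0.014 and 0.014 m and z of knob in the frame of sight between -0.007 and 0.007 m and x of knob in the frame of sight above 0.1 m and angular speed of mirror below 0.05 rad/s and contact force between mirror and the fingers above 0.3 N), for 0.2 s.
At the end, for the whole second after the job is handed in: Dark disc flat on the plate, pale disc flat on it, each within 8 mm of centre, at rest and untouched by the robot; the fingers hold the mirror still (over 0.3 N) with the reflected line of sight within 14 mm sideways and 7 mm in height of the red knob's centre (all of step 3 and linear speed of each of dark_disc, pale_disc below 0.02 m/s); the arm keeps its last pose, push and grip.
It fails at once if the gouge is moved more than 30 mm (distance of gouge from where it was at the start of the episode above 0.03 m).
It fails at once if the turned wooden bobbin is moved more than 30 mm (distance of bobbin from where it was at the start of the episode above 0.03 m).
It fails at once if the wax jar is moved more than 30 mm (distance of wax from where it was at the start of the episode above 0.03 m).
It also fails if it takes over 61 s, if anything falls off the work surface, if the arm or the gripper's body presses on something with over 40 N, if the wrist force passes 120 N, or if a joint passes its speed limit or range.

### The arm

A 6-joint arm with a two-finger parallel gripper is mounted at the origin on the work surface. World frame = base frame: x ahead of the robot, y to its left, z up, the work surface at z = 0. Lengths are in m, angles in rad, forces in N, time in s.
With the tool pointing down it reaches from about 0.4 to 0.825 m from the base axis. Payload 7 kg.
Tool frame: the origin (TCP) lies midway between the tips of the shut fingers; the grasp point (between the pads) lies arm.hold_point_z behind it (arm.hold_point_z is the distance from the TCP to the grasp point, in m); z points along the fingers, y is the line along which they close (so a half turn about z gives the same grasp; the last joint's range is limited). The gripper opens to 88 mm and grips with 3 to 60 N. Pads are 19 mm wide; open, the fingers measure 130 mm over their backs; the gripper's body (78 mm by 193 mm) begins 47 mm behind the grasp point.
Start: joints at [-0.918, 0.359, 0.012, 0, -1.224, -0.288], TCP at [0.241, -0.631, 0.192] pointing down, gripper open.
Joint ranges: [-3.07, 3.07], [-1.43, 2.12], [-1.02, 1.25], [-3.03, 1.67], [-3.05, -0], [-3.03, 3.03]. Speed limits (rad/s): [2.39, 2.39, 3.01, 3.14, 3.14, 3.14].

### API

Orientations are given as [roll, pitch, yaw] about the fixed x, y, z axes, in that order (R = Rz(yaw) Ry(pitch) Rx(roll)).
In Python, from station import arm gives the robot as it stands.
- The arm moves only by the shell command python3 -m crank 'ROWS' [OPENING] [FORCE]. ROWS is JSON, a list that holds one entry, the list of rows, each a list of 4 numbers: the shift along the tool's x, y, z in units of 25 mm (1.0 is 25 mm), then the turn about the tool's z in units of 5 degrees (1.0 is 5 degrees). A call has 1 to 12 rows; each row is the pose to reach, as a shift and turn from the pose commanded when the call began, along the tool's axes at that moment; what a row does not reach only later rows make up. A row lasts 1/8 s, in which the tool goes at most 62.5 mm and 10.7 degrees, less where a joint would pass 70% of its speed; a pose out of reach is approached as far as the arm can. A call with a gripper value outside its range is refused whole. OPENING is the closure, from 0 (fully open) to 1 (shut), set as the call begins (- or left out, the last holds). The fingers move at their own pace and stop on an object; FORCE is the grip in N (left out, the last holds). Time passes only in rows, so rows that repeat a pose let the fingers close. It gives the time, the measured TCP pose, the force, the opening and the grip force at its end, in the units of the state.
- arm.get_state(): the state, without advancing time (a new reading comes with each control period).
- arm.grab_frame(name): name is "scene" or "top" or "wrist"; returns (picture, depth): 384x512x3 uint8, red, green, blue; 384x512 float32, m along the optical axis (not along the pixel's ray), 0 where there is no reading.
- arm.get_calibration(name): a dict with "mtx" (3x3 intrinsics, pixels), "R" (3x3) and "t" (3): a world point X has camera coordinates R X + t; the wrist camera has in their place "mount" (4x4, takes a point from camera to tool coordinates, whose origin is the TCP and whose axes are the flange's). Camera axes: x right, y down, z forward; pixel columns grow to the right and rows downward; lengths in m; the calibration is good to about 2 mm. A picture is of the moment at which its call begins: read the wrist's pose just before it. get_calibration takes no time and is no camera call.
- arm.job_done(): hands the job in; it is judged then, once.
Trained networks look in the newest picture that a camera, given by its name, has taken for a name from the list of things; names that differ only in an ending like _2 or _b are one class to them, and where a whole thing is asked for, a point or a joint stands for the part that bears it (a point fixed in the world has none). Each returns a list of dicts, best first, with "score" (0 to 1); they miss things now and then, are a little off and sometimes report something else, mostly with a low value. They report only what shows in the picture. A call takes as long as a camera call.
- arm.recognise(thing, camera): "extent" ([left, top, width, height] in pixels, round what is visible of it).
- arm.trace(thing, camera): "mask" (384x512 bool, what is visible of it) and "extent" ([left, top, width, height] in pixels, round what is visible of it).
The state is a dict: "t": time; "q": joint angles; "qd": joint speeds; "joint_efforts": joint torques, N m; "eef_pos": TCP position; "ee_rot": TCP orientation; "force": force on the tool from outside, world axes, zero at the start; "moment": the same for the moment, N m; "width": finger opening in m; "gripper_force": force on a finger pad.
Only numpy, scipy, OpenCV 4.12 (cv2) and the standard library are available. Lean on these libraries where they do the work, as an engineer would, in place of code of your own. Each camera call takes 0.05 s, during which the arm holds its last target. There are 200 camera calls.

## Working session

There is one attempt and no reset: what is moved stays moved. The work goes in short steps, Python scripts to look and compute and a shell command to move; the robot and the scene stay as the last step left them, time stands still between calls to the robot, and variables do not carry over. Pictures are saved under pics/ and viewed, at most 10 in all, crops included, and the job is handed in when it is done.

```bash
ls; mkdir -p pics
cat > h.py <<'E'
import numpy as np, cv2
from station import arm
def pts(cam,mask,depth,st=None):
    c=arm.get_calibration(cam); v,u=np.nonzero(mask&(depth>0)); z=depth[v,u]
    p=np.linalg.inv(c["mtx"])@np.vstack([u*z,v*z,z])
    if cam=="wrist":
        from scipy.spatial.transform import Rotation as R
        m=np.array(c["mount"]); p=m[:3,:3]@p+m[:3,3:4]
        return (R.from_euler('xyz',st["ee_rot"]).as_matrix()@p).T+np.array(st["eef_pos"])
    return (np.array(c["R"]).T@(p-np.array(c["t"]).reshape(3,1))).T
E
python3 - <<'E'
from h import *
s=arm.get_state();print(s, arm.hold_point_z)
for cam in("top","scene"):
    im,d=arm.grab_frame(cam);cv2.imwrite(f"pics/{cam}0.png",im[...,::-1])
    for n in["dark_disc","pale_disc","plate_top","rail","mirror","camera","fin","gouge","bobbin","wax","knob"]:
        try:r=arm.trace(n,cam)
        except Exception as e: print(n,e);continue
        for x in r[:2]:
            if x["score"]<.3: continue
            P=pts(cam,x["mask"],d); 
            if len(P)==0: continue
            zt=np.percentile(P[:,2],95); T=P[P[:,2]>zt-.006]
            print(cam,n,round(x["score"],2),x["extent"],"top z",zt.round(3),"mid",((T.min(0)+T.max(0))/2).round(3),"mean",T.mean(0).round(3),"size",np.ptp(T,0).round(3))
print(arm.get_state()["t"])
E
```

```text
pics
{'t': 0.0, 'q': array([-9.17892547e-01,  3.59421646e-01,  1.10596875e-02, -3.43114728e-04,
       -1.22410764e+00, -2.88076310e-01]), 'qd': array([-0.00022976, -0.00057971,  0.00011075,  0.00137767,  0.00056851,
       -0.00109122]), 'joint_efforts': array([-2.02676752e-04, -5.82715738e+01,  2.93034106e+01,  6.99654311e+00,
        6.91700276e-03, -1.61505550e-04]), 'eef_pos': array([ 0.240587  , -0.63007974,  0.19090189]), 'ee_rot': array([ 3.13989669e+00, -1.66179947e-04, -2.77688190e+00]), 'force': array([-0.13113826,  0.11473078,  0.2839902 ]), 'moment': array([-0.00865153,  0.00035575, -0.00557206]), 'gripper_force': 0.0, 'width': 0.08773404457047816} 0.0188
top dark_disc 0.96 [339.7, 227.0, 20.3, 17.2] top z 0.023 mid [ 0.399 -0.252  0.021] mean [ 0.399 -0.251  0.02 ] size [0.06  0.061 0.008]
top dark_disc 0.68 [236.3, 123.4, 83.6, 13.5] top z 0.027 mid [ 0.695 -0.069  0.026] mean [ 0.695 -0.102  0.025] size [0.025 0.192 0.01 ]
top pale_disc 0.59 [354.5, 184.1, 19.2, 16.7] top z 0.038 mid [ 0.531 -0.29   0.038] mean [ 0.531 -0.289  0.038] size [0.017 0.015 0.011]
top plate
[... 2085 characters left out ...]
15 ] size [0.017 0.036 0.008]
scene gouge 0.74 [175.6, 248.4, 100.4, 24.1] top z 0.028 mid [ 0.699 -0.073  0.026] mean [ 0.698 -0.102  0.025] size [0.028 0.182 0.01 ]
scene bobbin 0.79 [380.7, 207.8, 21.8, 19.2] top z 0.069 mid [0.541 0.356 0.067] mean [0.541 0.355 0.067] size [0.024 0.026 0.009]
scene bobbin 0.49 [217.3, 159.8, 44.9, 43.7] top z 0.03 mid [ 0.48  -0.028  0.029] mean [ 0.482 -0.028  0.028] size [0.12  0.119 0.01 ]
scene wax 0.88 [379.2, 151.7, 21.8, 20.7] top z 0.053 mid [0.373 0.349 0.052] mean [0.374 0.348 0.051] size [0.047 0.047 0.008]
scene knob 0.69 [128.6, 181.7, 23.6, 24.2] top z 0.038 mid [ 0.532 -0.289  0.038] mean [ 0.534 -0.288  0.038] size [0.019 0.015 0.011]
1.2
```

```bash
cat >> h.py <<'E'
def go(x,y,z,yaw=None):
    s=arm.get_state(); p=np.array([x,y,z])-s["eef_pos"]; w=s["ee_rot"][2]
    from scipy.spatial.transform import Rotation as R
    d=R.from_euler('xyz',s["ee_rot"]).as_matrix().T@p/.025
    t=0 if yaw is None else -np.degrees((yaw-w+np.pi)%(2*np.pi)-np.pi)/5
    print("row",d.round(2),round(t,2),"t",s["t"],"pose",s["eef_pos"].round(4),s["ee_rot"].round(3),"w",round(s["width"],4))
E
python3 - <<'E'
from h import *
go(.40,-.2515,.13)
im=cv2.imread("pics/top0.png");cv2.imwrite("pics/top0c.png",cv2.resize(im[90:270,110:390],None,fx=2.8,fy=2.8))
E
```

```text
row [-11.36  11.89   2.47] 0 t 1.2 pose [ 0.2408 -0.6305  0.1918] [ 3.142  0.    -2.777] w 0.0877
```

View pics/top0c.png

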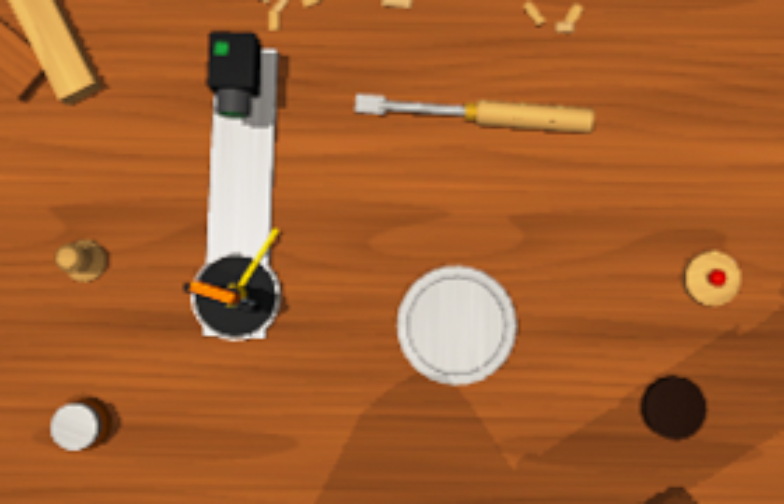

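The crop matches the detections: dark disc at (673,407), pale disc at (713,278) with its knob, plate at (457,325), fin at about (213,292), and the rail running up to the camera at (234,65).

```bash
python3 -m crank '[[[-2,2.1,0.4,0],[-4,4.2,0.9,0],[-6,6.3,1.3,0],[-8,8.4,1.8,0],[-9.7,10.2,2.2,0],[-11.36,11.89,2.47,0],[-11.36,11.89,2.47,0],[-11.36,11.89,2.47,0],[-11.36,11.89,2.47,0]]]' 0 25
cat > look.py <<'E'
import sys
from h import *
n,zmin,zmax=sys.argv[1],float(sys.argv[2]),float(sys.argv[3])
s=arm.get_state();im,d=arm.grab_frame("wrist")
cv2.imwrite(f"pics/w_{n}_{s['t']:.2f}.png",im[...,::-1])
for x in arm.trace(n,"wrist")[:2]:
    P=pts("wrist",x["mask"],d,s);T=P[(P[:,2]>zmin)&(P[:,2]<zmax)]
    if len(T)<20: print(n,x["score"],"few",np.percentile(P[:,2],[5,50,95]) if len(P) else 0);continue
    (c,r)=cv2.minEnclosingCircle(T[:,:2].astype(np.float32))
    print(n,round(x["score"],2),x["extent"],"circle",np.round(c,4),"r",round(r,4),"bbox mid",((np.percentile(T,1,0)+np.percentile(T,99,0))/2).round(4),"z med",np.median(T[:,2]).round(4))
print(s["eef_pos"],s["ee_rot"],s["t"])
E
python3 look.py dark_disc .014 .03
```

```text
t: 2.33
eef_pos: [0.4002, -0.2516, 0.1304]
ee_rot: [-3.141, 0.0, -2.776]
force: [0.5, -0.0, -0.5]
width: 0.0877
gripper_force: 0.0
dark_disc 0.69 [217.0, 144.3, 60.7, 66.6] circle [ 0.399  -0.2543] r 0.0321 bbox mid [ 0.3984 -0.2543  0.0203] z med 0.0208
dark_disc 0.6 [168.8, 245.7, 30.9, 33.4] circle [ 0.5155 -0.2843] r 0.0211 bbox mid [ 0.5173 -0.2843  0.0184] z med 0.0188
[ 0.40022422 -0.25163899  0.13037631] [-3.14125974e+00  2.67867698e-04 -2.77585111e+00] 2.325
```

```bash
python3 -c "
from h import *
go(.399,-.2532,.004)"
```

```text
row [ 0.05 -0.02  5.05] 0 t 2.425 pose [ 0.3998 -0.2523  0.1303] [-3.141  0.    -2.778] w 0.0874
```

```bash
python3 -m crank '[[[0.05,-0.02,1.5,0],[0.05,-0.02,3,0],[0.05,-0.02,4.4,0],[0.05,-0.02,5.05,0],[0.05,-0.02,5.05,0],[0.05,-0.02,5.05,0]]]' 0 25 && python3 -m crank '[[[0,0,0,0],[0,0,0,0],[0,0,0,0],[0,0,0,0],[0,0,0,0],[0,0,0,0]]]' 1 25
```

```text
t: 3.18
eef_pos: [0.3994, -0.2532, 0.0045]
ee_rot: [-3.141, 0.001, -2.778]
force: [0.4, -0.7, 0.4]
width: 0.0877
gripper_force: 0.0
t: 3.92
eef_pos: [0.3991, -0.2524, 0.0038]
ee_rot: [3.142, -0.0, -2.777]
force: [-0.1, 0.2, 0.6]
width: 0.033
gripper_force: 0.0
```

```bash
python3 -m crank '[[[0,0,0,0],[0,0,0,0]]]'
python3 - <<'E'
from h import *
s=arm.get_state();im,d=arm.grab_frame("wrist");print(s["t"],s["width"],s["gripper_force"])
im2,d2=arm.grab_frame("scene")
a=im2[100:260,90:300]
cv2.imwrite("pics/g1.png",np.hstack([cv2.resize(im,(400,300)),cv2.resize(a,(394,300))])[...,::-1])
E
```

```text
t: 4.18
eef_pos: [0.3991, -0.2525, 0.0038]
ee_rot: [3.142, -0.0, -2.777]
force: [0.1, -0.2, 0.2]
width: 0.0132
gripper_force: 0.0
4.175 0.013216261986324513 0.0
```

View pics/g1.png

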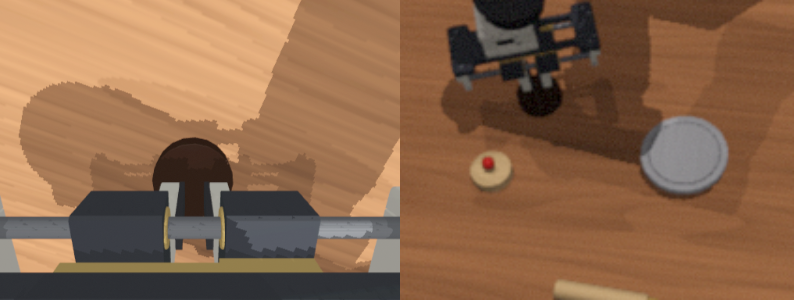

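```bash
python3 look.py dark_disc .014 .03; python3 -m crank '[[[0,0,-1,0],[0,0,-2.4,0],[0,0,-3.6,0],[0,0,-4,0],[0,0,-4,0]]]' 0 25; python3 look.py dark_disc .014 .03; ls pics
```

```text
dark_disc 0.63 [197.6, 177.3, 100.6, 101.7] circle [ 0.3986 -0.2543] r 0.0318 bbox mid [ 0.3953 -0.2553  0.0188] z med 0.0208
[ 0.39905405 -0.25246673  0.00384244] [ 3.14154683e+00 -2.97000985e-05 -2.77684548e+00] 4.275
t: 5.0
eef_pos: [0.3993, -0.2524, 0.1041]
ee_rot: [-3.141, 0.001, -2.777]
force: [0.5, -0.5, -0.5]
width: 0.0459
gripper_force: 0.0
dark_disc 0.93 [209.3, 151.1, 72.3, 69.6] circle [ 0.3989 -0.2542] r 0.032 bbox mid [ 0.3983 -0.2544  0.0201] z med 0.0208
[ 0.39929182 -0.25243994  0.10411362] [-3.14113701e+00  1.16393150e-03 -2.77692337e+00] 5.0
g1.png
scene0.png
top0.png
top0c.png
w_dark_disc_2.33.png
w_dark_disc_4.28.png
w_dark_disc_5.00.png
```

Run:
```python
from h import *
s=arm.get_state();im,d=arm.grab_frame("wrist");print(s["width"],s["eef_pos"])
P=pts("wrist",np.ones_like(d,bool),d,s)-s["eef_pos"]
from scipy.spatial.transform import Rotation as R
T=P@R.from_euler('xyz',s["ee_rot"]).as_matrix()
print(np.array(arm.get_calibration("wrist")["mount"]).round(3))
for lo in np.arange(-.09,.03,.01):
    Q=T[(T[:,2]>lo)&(T[:,2]<lo+.01)]
    if len(Q): print(round(lo,3),len(Q),Q.min(0).round(3),Q.max(0).round(3))
Q=T[(T[:,2]>-.05)&(T[:,2]<.03)]
for sg in(-1,1):
    q=Q[Q[:,1]*sg>0]
    if len(q): print(sg,q[q[:,2].argmax()].round(4),q.mean(0).round(4))
cv2.imwrite("pics/w5.png",im[...,::-1])
```

```text
0.05394090224012636 [ 0.39837497 -0.25224368  0.10288579]
[[ 0.    -0.952 -0.305  0.083]
 [ 1.     0.    -0.    -0.   ]
 [ 0.001 -0.305  0.952 -0.194]
 [ 0.     0.     0.     1.   ]]
-0.09 672 [-0.011 -0.039 -0.09 ] [ 0.012  0.039 -0.08 ]
-0.08 954 [-0.01  -0.043 -0.08 ] [ 0.012  0.042 -0.07 ]
-0.07 872 [-0.002 -0.044 -0.07 ] [ 0.012  0.044 -0.06 ]
-0.06 949 [-0.008 -0.043 -0.06 ] [ 0.012  0.043 -0.05 ]
-0.05 732 [-0.01  -0.043 -0.05 ] [ 0.012  0.043 -0.04 ]
-0.04 164 [-0.009 -0.042 -0.04 ] [ 0.011  0.042 -0.035]
-1 [ 0.0093 -0.0285 -0.0347] [ 0.0073 -0.032  -0.0439]
1 [ 0.0094  0.0277 -0.0347] [ 0.0073  0.0317 -0.0439]
```

View pics/w5.png

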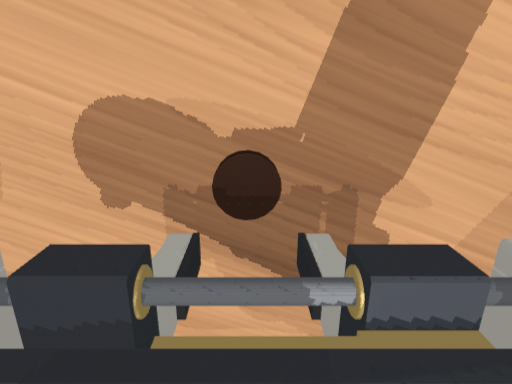

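The wrist depth puts the finger tips about 35 mm behind the reported TCP, so the fingers closed above the disc, which has not moved. I'll go that much deeper and watch the force.

```bash
python3 -m crank '[[[0,0,1.5,0],[0,0,3,0],[0,0,4,0],[0,0,4.4,0],[0,0,4.4,0],[0,0,4.4,0]]]' 0 25; python3 -c "
from h import *
go(.3988,-.2537,-.029)"
```

```text
t: 5.9
eef_pos: [0.3997, -0.2526, -0.0055]
ee_rot: [-3.141, 0.001, -2.777]
force: [-0.7, -0.1, -0.1]
width: 0.0878
gripper_force: 0.0
row [ 0.05 -0.03  0.94] 0 t 5.9 pose [ 0.3997 -0.2526 -0.0055] [-3.141e+00  1.000e-03 -2.777e+00] w 0.0878
```

```bash
python3 -m crank '[[[0.05,-0.03,0.4,0],[0.05,-0.03,0.7,0],[0.05,-0.03,0.94,0],[0.05,-0.03,0.94,0],[0.05,-0.03,0.94,0]]]' 0 25; python3 -m crank '[[[0,0,0,0],[0,0,0,0],[0,0,0,0],[0,0,0,0]]]' 1 25
```

```text
t: 6.52
eef_pos: [0.3982, -0.2536, -0.0296]
ee_rot: [3.142, -0.0, -2.777]
force: [-0.4, -0.1, -0.0]
width: 0.088
gripper_force: 0.0
t: 7.02
eef_pos: [0.3983, -0.2536, -0.0295]
ee_rot: [-3.141, 0.0, -2.777]
force: [0.7, 0.7, 1.7]
width: 0.0632
gripper_force: 25.0
```

```bash
python3 -m crank '[[[0,0,-1,0],[0,0,-2.5,0],[0,0,-4,0],[0,0,-4.4,0]]]'; python3 -c "
from h import *
go(.4785,-.029,.08)"
```

```text
t: 7.52
eef_pos: [0.3996, -0.2539, 0.0827]
ee_rot: [-3.139, 0.003, -2.776]
force: [-1.0, 1.1, -0.2]
width: 0.0635
gripper_force: 25.0
row [-6.16  7.28  0.11] 0 t 7.525 pose [ 0.3996 -0.2539  0.0827] [-3.139e+00  3.000e-03 -2.776e+00] w 0.0635
```

```bash
python3 -m crank '[[[-1,1.2,0,0],[-2.4,2.8,0,0],[-3.8,4.5,0,0],[-5,6,0,0],[-5.8,6.9,0,0],[-6.16,7.28,0,0],[-6.16,7.28,0,0],[-6.16,7.28,0,0]]]'; python3 look.py plate_top .02 .032; python3 look.py dark_disc .0 .15;  python3 -c "
from h import *
go(.4785,-.029,-.0025)"
```

```text
t: 8.52
eef_pos: [0.4764, -0.0295, 0.08]
ee_rot: [3.141, -0.001, -2.778]
force: [-1.5, -0.5, 0.1]
width: 0.0636
gripper_force: 25.0
plate_top 0.86 [175.7, 123.0, 140.2, 111.8] circle [ 0.4785 -0.0307] r 0.06 bbox mid [ 0.4684 -0.0311  0.0272] z med 0.0274
[ 0.47641958 -0.02945106  0.08000432] [ 3.14141681e+00 -9.10124179e-04 -2.77752981e+00] 8.525
dark_disc 0.85 [187.8, 193.4, 121.2, 124.1] circle [ 0.5249 -0.0095] r 0.084 bbox mid [ 0.4762 -0.0303  0.122 ] z med 0.1305
[ 0.47659662 -0.02957773  0.08023868] [ 3.14152550e+00 -4.23093927e-04 -2.77807265e+00] 8.625
row [-0.07 -0.01  3.31] 0 t 8.725 pose [ 0.4768 -0.0294  0.0804] [ 3.142 -0.    -2.778] w 0.0634
```

```bash
python3 -m crank '[[[-0.05,-0.06,1,0],[-0.05,-0.06,2,0],[-0.05,-0.06,2.8,0],[-0.05,-0.06,3.1,0],[-0.05,-0.06,3.33,0],[-0.05,-0.06,3.33,0],[-0.05,-0.06,3.33,0]]]'; python3 -m crank '[[[0,0,0,0],[0,0,0,0],[0,0,0,0],[0,0,0,0]]]' 0; python3 -m crank '[[[0,0,-1,0],[0,0,-2.5,0],[0,0,-4,0],[0,0,-4,0]]]'; python3 look.py dark_disc .036 .055;python3 look.py plate_top .02 .032; python3 -c "
from h import *
go(.5315,-.2895,.08)"
```

```text
t: 9.6
eef_pos: [0.4793, -0.0295, -0.0023]
ee_rot: [-3.141, 0.001, -2.777]
force: [-0.9, 1.0, -0.5]
width: 0.0636
gripper_force: 25.0
t: 10.1
eef_pos: [0.4788, -0.0296, -0.0028]
ee_rot: [-3.142, 0.0, -2.777]
force: [-0.0, 0.6, 0.6]
width: 0.0874
gripper_force: 0.0
t: 10.6
eef_pos: [0.4809, -0.0291, 0.1]
ee_rot: [-3.141, 0.006, -2.776]
force: [-0.1, -0.0, -0.3]
width: 0.0874
gripper_force: 0.0
dark_disc 0.79 [210.7, 156.5, 75.2, 76.7] circle [ 0.4795 -0.0292] r 0.0321 bbox mid [ 0.4788 -0.0298  0.0438] z med 0.0468
dark_disc 0.4 few [0.00334664 0.01020619 0.0141375 ]
[ 0.4809327  -0.02905752  0.09998961] [-3.14092765  0.00581609 -2.77630601] 10.6
plate_top 0.7 [180.7, 118.7, 134.9, 134.3] circle [ 0.4788 -0.0307] r 0.0602 bbox mid [ 0.4781 -0.0306  0.0272] z med 0.0273
[ 0.47874066 -0.0295099   0.09721528] [ 3.14132160e+00  8.97230544e-04 -2.77702455e+00] 10.7
row [  1.71 -10.47   0.65] 0 t 10.8 pose [ 0.4781 -0.0298  0.0963] [ 3.141e+00 -1.000e-03 -2.777e+00] w 0.0874
```

```bash
python3 -m crank '[[[0.2,-1.5,0,0],[0.6,-3.5,0,0],[0.9,-5.6,0,0],[1.3,-7.7,0,0],[1.5,-9.4,0,0],[1.71,-10.47,0,0],[1.71,-10.47,0,0],[1.71,-10.47,0,0]]]'; python3 look.py pale_disc .012 .023;python3 look.py knob .025 .05
```

```text
t: 11.8
eef_pos: [0.5314, -0.289, 0.0959]
ee_rot: [3.14, -0.002, -2.777]
force: [1.0, 0.3, -0.5]
width: 0.088
gripper_force: 0.0
pale_disc 0.74 [216.1, 153.2, 60.4, 63.0] circle [ 0.5313 -0.2924] r 0.028 bbox mid [ 0.5307 -0.2924  0.0175] z med 0.0188
[ 0.53143746 -0.28899353  0.09589668] [ 3.14025008e+00 -1.72699945e-03 -2.77728612e+00] 11.8
knob 0.97 [216.1, 152.9, 57.6, 62.2] circle [ 0.5311 -0.2921] r 0.009 bbox mid [ 0.5305 -0.2926  0.0367] z med 0.0389
[ 0.53191073 -0.28852502  0.09666087] [ 3.14099197e+00 -7.40435773e-04 -2.77599708e+00] 11.9
```

Run:
```python
from h import *
s=arm.get_state();im,d=arm.grab_frame("wrist")
P=pts("wrist",np.ones_like(d,bool),d,s)-s["eef_pos"]
from scipy.spatial.transform import Rotation as R
T=P@R.from_euler('xyz',s["ee_rot"]).as_matrix()
Q=T[(abs(T[:,1])<.02)&(T[:,2]<-.03)]
print(len(Q), Q[Q[:,2].argmax()], np.percentile(Q[:,2],[1,50,99]))
go(.5311,-.2917,-.029)
```

```text
11822 [ 0.03107235  0.01556362 -0.11297081] [-0.14373403 -0.13525375 -0.11435561]
row [ 0.09 -0.1   5.05] 0 t 12.05 pose [ 0.5323 -0.2886  0.0973] [-3.142  0.    -2.776] w 0.0878
```

```bash
python3 -m crank '[[[0.09,-0.1,1,0],[0.09,-0.1,2.5,0],[0.09,-0.1,4,0],[0.09,-0.1,4.8,0],[0.09,-0.1,5.05,0],[0.09,-0.1,5.05,0],[0.09,-0.1,5.05,0]]]' 0 25; python3 -m crank '[[[0,0,0,0],[0,0,0,0],[0,0,0,0],[0,0,0,0],[0,0,0,0]]]' 1 25;  python3 -m crank '[[[0,0,-1,0],[0,0,-2.5,0],[0,0,-4,0],[0,0,-5,0],[0,0,-5,0]]]'; python3 -c "
from h import *
go(.4793,-.0295,.095)"
```

```text
t: 12.92
eef_pos: [0.5319, -0.2926, -0.0279]
ee_rot: [-3.14, 0.002, -2.776]
force: [0.1, -0.1, 0.3]
width: 0.0878
gripper_force: 0.0
t: 13.55
eef_pos: [0.5311, -0.2925, -0.029]
ee_rot: [-3.142, -0.0, -2.777]
force: [-0.1, 0.8, 2.9]
width: 0.0551
gripper_force: 25.0
t: 14.18
eef_pos: [0.5324, -0.2929, 0.0981]
ee_rot: [-3.139, 0.003, -2.777]
force: [0.0, -0.3, -0.9]
width: 0.0552
gripper_force: 25.0
row [-1.78 10.6   0.1 ] 0 t 14.175 pose [ 0.5324 -0.2929  0.0981] [-3.139e+00  3.000e-03 -2.777e+00] w 0.0552
```

```bash
python3 -m crank '[[[-0.2,1.5,0,0],[-0.6,3.5,0,0],[-0.9,5.6,0,0],[-1.3,7.7,0,0],[-1.6,9.4,0,0],[-1.78,10.6,0,0],[-1.78,10.6,0,0],[-1.78,10.6,0,0],[-1.78,10.6,0,0]]]'; python3 look.py pale_disc .1 .2; python3 -c "
from h import *
go(.479,-.0295,.018)"
```

```text
t: 15.3
eef_pos: [0.4779, -0.0298, 0.0954]
ee_rot: [3.142, -0.001, -2.778]
force: [-0.9, -0.1, -0.6]
width: 0.0552
gripper_force: 25.0
pale_disc 0.71 [192.5, 198.0, 109.5, 81.4] circle [ 0.4776 -0.03  ] r 0.0282 bbox mid [ 0.4719 -0.0309  0.1461] z med 0.1433
[ 0.47791892 -0.02980785  0.09544907] [ 3.14156969e+00 -8.20665926e-04 -2.77780485e+00] 15.3
row [-0.04 -0.    3.1 ] 0 t 15.4 pose [ 0.478  -0.0298  0.0956] [ 3.142e+00 -1.000e-03 -2.778e+00] w 0.0553
```

```bash
python3 -m crank '[[[-0.04,0,1,0],[-0.04,0,2,0],[-0.04,0,2.7,0],[-0.04,0,2.95,0],[-0.04,0,3.12,0],[-0.04,0,3.12,0],[-0.04,0,3.12,0]]]'; python3 -m crank '[[[0,0,0,0],[0,0,0,0],[0,0,0,0],[0,0,0,0]]]' 0; python3 -m crank '[[[0,0,-1,0],[0,0,-2.5,0],[0,0,-4,0],[0,0,-5,0],[0,0,-5,0],[0,0,-5,0]]]'; python3 look.py pale_disc .058 .070;python3 look.py plate_top .02 .032;python3 look.py dark_disc .036 .055
```

```text
t: 16.27
eef_pos: [0.4795, -0.0286, 0.0184]
ee_rot: [-3.141, 0.001, -2.777]
force: [0.8, 0.0, -0.4]
width: 0.0548
gripper_force: 25.0
t: 16.77
eef_pos: [0.479, -0.0287, 0.0179]
ee_rot: [-3.142, 0.0, -2.777]
force: [-0.5, -0.7, -0.0]
width: 0.086
gripper_force: 0.0
t: 17.52
eef_pos: [0.4785, -0.0288, 0.1423]
ee_rot: [3.141, -0.001, -2.777]
force: [-0.9, 0.2, -0.4]
width: 0.088
gripper_force: 0.0
pale_disc 0.94 [216.6, 155.0, 60.1, 64.2] circle [ 0.4797 -0.0288] r 0.0281 bbox mid [ 0.4792 -0.0291  0.0634] z med 0.0648
[ 0.47850576 -0.02876224  0.14234386] [ 3.14123979e+00 -5.53159456e-04 -2.77703149e+00] 17.525
plate_top 0.74 [188.3, 116.1, 117.3, 115.1] circle [ 0.4785 -0.0305] r 0.0601 bbox mid [ 0.4781 -0.0308  0.0272] z med 0.0272
[ 0.47834324 -0.02889437  0.14192957] [ 3.14139382e+00 -1.69506100e-03 -2.77688919e+00] 17.625
dark_disc 0.77 [214.5, 147.2, 66.7, 47.6] circle [ 0.4779 -0.0306] r 0.0317 bbox mid [ 0.4711 -0.0311  0.0443] z med 0.0467
dark_disc 0.69 few [0.00344458 0.014679   0.01670621]
[ 0.47851917 -0.02889422  0.14202451] [ 3.14151292e+00 -1.66547696e-03 -2.77682654e+00] 17.725
```

Run:
```python
from h import *
for cam in("top","scene"):
    im,d=arm.grab_frame(cam);P=pts(cam,np.ones_like(d,bool),d)
    I=(P[:,0]>.4)&(P[:,0]<.85)&(P[:,1]>.13)&(P[:,1]<.27)
    rgb=im[d>0][I].astype(int);Q=P[I]
    # rail centre line by x slices
    r=Q[(Q[:,2]>.008)&(Q[:,2]<.017)&(Q[:,0]>.565)&(Q[:,0]<.67)]
    xs=[];ys=[]
    for x in np.arange(.565,.67,.008):
        k=r[abs(r[:,0]-x)<.004]
        if len(k)>5: xs.append(x);ys.append((k[:,1].min()+k[:,1].max())/2)
    f=np.polyfit(xs,ys,1);print(cam,"rail slope",f[0],"y at .507",np.polyval(f,.507))
    c=Q[(Q[:,2]>.09)&(Q[:,2]<.108)&(Q[:,0]>.66)]
    if len(c): print(" cam top",cv2.minAreaRect(c[:,:2].astype(np.float32)),c.mean(0))
    m=(Q[:,2]>.12)&(Q[:,2]<.16)&(rgb[:,0]>180)&(rgb[:,2]<110)
    if m.sum()>10: print(" fin",m.sum(),cv2.minAreaRect(Q[m][:,:2].astype(np.float32)))
go(.507,.198,.16,-.262+np.pi/2-np.pi)
```

```text
top rail slope -0.016634042221184444 y at .507 0.19848860817049943
 cam top ((0.71749347448349, 0.19296389818191528), (0.07815057784318924, 0.04619021713733673), 0.8188349008560181) [0.72122377 0.19314385 0.09827687]
 fin 58 ((0.5041608810424805, 0.19676411151885986), (0.038774531334638596, 0.008779800496995449), 73.1139144897461)
scene rail slope 0.0070566101203257394 y at .507 0.19551933810093797
 cam top ((0.7192783355712891, 0.19477501511573792), (0.04592030867934227, 0.07956636697053909), 89.15789794921875) [0.72616909 0.19429106 0.09917534]
row [-4.29  8.07 -0.7 ] -10.82 t 17.925 pose [ 0.4789 -0.0288  0.1425] [ 3.142e+00 -1.000e-03 -2.777e+00] w 0.0876
```

```bash
python3 -m crank '[[[-0.3,1,-0.7,-1.5],[-0.9,2.5,-0.7,-3.3],[-1.7,4,-0.7,-5.2],[-2.6,5.5,-0.7,-7.1],[-3.5,7,-0.7,-9],[-4.1,7.8,-0.7,-10.2],[-4.29,8.07,-0.7,-10.6],[-4.29,8.07,-0.7,-10.6],[-4.29,8.07,-0.7,-10.6],[-4.29,8.07,-0.7,-10.6]]]' 0 40
python3 - <<'E'
from h import *
s=arm.get_state();im,d=arm.grab_frame("wrist")
cv2.imwrite("pics/fin.png",im[...,::-1])
P=pts("wrist",np.ones_like(d,bool),d,s);rgb=im[d>0].astype(int)
m=(P[:,2]>.143)&(P[:,2]<.156)&(rgb[:,0]>rgb[:,2]*2)&(np.hypot(P[:,0]-.507,P[:,1]-.198)<.04)
print("fin",m.sum(),cv2.minAreaRect(P[m][:,:2].astype(np.float32)),P[m].mean(0))
go(.507,.198,.081,-1.851)
E
```

```text
t: 19.18
eef_pos: [0.5071, 0.1972, 0.1606]
ee_rot: [-3.141, 0.0, -1.853]
force: [0.2, 1.6, 0.4]
width: 0.0877
gripper_force: 0.0
fin 804 ((0.5042514204978943, 0.19577158987522125), (0.040502578020095825, 0.009752972051501274), 74.14508819580078) [0.50359769 0.19399473 0.15050788]
row [-0.02  0.01  3.18] -0.02 t 19.225 pose [0.5072 0.1973 0.1606] [-3.141  0.    -1.853] w 0.0877
```

View pics/fin.png

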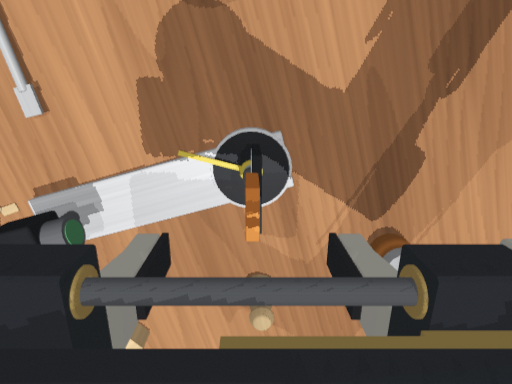

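The wrist view shows the orange fin at (253,205), midway between the fingers, with the yellow pointer running left to (180,153). I'll grip it now.

```bash
python3 -m crank '[[[0.08,0.1,0,0],[0.08,0.1,0.8,0],[0.08,0.1,1.8,0],[0.08,0.1,2.6,0],[0.08,0.1,3,0],[0.08,0.1,3.18,0],[0.08,0.1,3.18,0],[0.08,0.1,3.18,0]]]' 0 40; python3 -m crank '[[[0,0,0,0],[0,0,0,0],[0,0,0,0],[0,0,0,0],[0,0,0,0],[0,0,0,0],[0,0,0,0],[0,0,0,0]]]' 1 40
```

```text
t: 20.23
eef_pos: [0.5047, 0.1971, 0.0816]
ee_rot: [-3.141, 0.001, -1.852]
force: [-0.8, -0.6, -0.1]
width: 0.0876
gripper_force: 0.0
t: 21.22
eef_pos: [0.5042, 0.1968, 0.0808]
ee_rot: [3.142, -0.0, -1.852]
force: [0.1, -0.1, -0.2]
width: 0.0132
gripper_force: 0.0
```

```bash
python3 -m crank '[[[0,0,0,0],[0,0,0,0],[0,0,0,0]]]' 1 40; python3 -c "
from h import *
go(.5043,.196,.081,-2.418)"
```

```text
t: 21.6
eef_pos: [0.5043, 0.1968, 0.0809]
ee_rot: [-3.141, 0.0, -1.852]
force: [1.0, -0.5, -0.1]
width: 0.0097
gripper_force: 40.0
row [ 0.03 -0.01 -0.01] 6.49 t 21.6 pose [0.5043 0.1968 0.0809] [-3.141  0.    -1.852] w 0.0097
```

Gripped: 9.7 mm opening at 40 N. Now I'll turn it slowly.

```bash
python3 -m crank '[[[0,0,0,0.6],[0,0,0,1.3],[0,0,0,2],[0,0,0,2.7],[0,0,0,3.4],[0,0,0,4.1],[0,0,0,4.8],[0,0,0,5.5],[0,0,0,6.1],[0,0,0,6.5],[0,0,0,6.5],[0,0,0,6.5]]]'; python3 -m crank '[[[0,0,0,0],[0,0,0,0],[0,0,0,0],[0,0,0,0]]]'
python3 - <<'E'
from h import *
s=arm.get_state();print(s["eef_pos"],s["ee_rot"],s["gripper_force"],s["moment"])
W=[]
for cam in("top","scene","wrist"):
    s=arm.get_state();im,d=arm.grab_frame(cam);cv2.imwrite(f"pics/end_{cam}.png",im[...,::-1])
    P=pts(cam,np.ones_like(d,bool),d,s);rgb=im[d>0].astype(int)
    r=np.hypot(P[:,0]-.5043,P[:,1]-.196)
    m=(r<.09)&(P[:,2]>.012)&(P[:,2]<.03)&(rgb[:,0]>130)&(rgb[:,1]>105)&(rgb[:,2]<70)
    Q=P[m]
    if len(Q)>5:
        far=Q[np.hypot(Q[:,0]-.5043,Q[:,1]-.196)>.03]
        print(cam,len(Q),"pointer dir",[np.arctan2(*(q[:2].mean(0)-[.5043,.196])[::-1]) for q in(Q,far) if len(q)],Q[:,2].mean(),np.ptp(Q,0))
    k=(rgb[:,0]>150)&(rgb[:,1]<60)&(rgb[:,2]<60)&(P[:,2]>.07)&(P[:,2]<.095)&(np.hypot(P[:,0]-.479,P[:,1]+.03)<.04)
    if k.sum()>5: print(cam,"knob",P[k].mean(0))
E
```

```text
t: 23.1
eef_pos: [0.5045, 0.1967, 0.0809]
ee_rot: [-3.141, 0.0, -2.418]
force: [3.4, -2.3, -2.4]
width: 0.0098
gripper_force: 40.0
t: 23.6
eef_pos: [0.5044, 0.1967, 0.0809]
ee_rot: [-3.141, 0.0, -2.419]
force: [4.3, -1.8, -1.8]
width: 0.01
gripper_force: 40.0
[0.50443068 0.19667616 0.08085932] [-3.14135148e+00  7.07514297e-05 -2.41886961e+00] 39.99594748020172 [-0.92464501 -1.56241442  0.00812125]Traceback (most recent call last):
  File "<stdin>", line 12, in <module>
ValueError: operands could not be broadcast together with shapes (3,) (2,)
```

Run:
```python
from h import *
A=np.array([.5044,.1965])
for cam in("top","scene","wrist"):
    s=arm.get_state();im,d=arm.grab_frame(cam);cv2.imwrite(f"pics/end_{cam}.png",im[...,::-1])
    P=pts(cam,np.ones_like(d,bool),d,s);rgb=im[d>0].astype(int)
    r=np.hypot(*(P[:,:2]-A).T)
    m=(r<.09)&(r>.025)&(P[:,2]>.012)&(P[:,2]<.03)&(rgb[:,0]>120)&(rgb[:,1]>100)&(rgb[:,2]<80)
    Q=P[m]
    if len(Q)>3: v=Q[:,:2].mean(0)-A; print(cam,len(Q),"pointer dir",np.arctan2(v[1],v[0]),np.ptp(Q,0).round(3))
    k=(rgb[:,0]>120)&(rgb[:,1]<60)&(rgb[:,2]<60)&(P[:,2]>.07)&(P[:,2]<.095)&(np.hypot(P[:,0]-.479,P[:,1]+.03)<.04)
    if k.sum()>3: c=P[k].mean(0);v=c[:2]-A;print(cam,"knob",c,np.arctan2(v[1],v[0]))
a=cv2.imread("pics/end_top.png")[150:250,160:310];b=cv2.imread("pics/end_wrist.png")
cv2.imwrite("pics/end.png",np.hstack([cv2.resize(a,(396,264)),cv2.resize(b,(352,264))]))
```

```text
top 26 pointer dir -1.6923962309790583 [0.005 0.048 0.009]
top knob [ 0.48024029 -0.02824573  0.08422485] -1.6778830804197098
scene 27 pointer dir -1.6458006901623126 [0.009 0.049 0.006]
scene knob [ 0.48493321 -0.02627354  0.08415565] -1.6579586918242457
wrist 103 pointer dir -1.7032208290808186 [0.013 0.055 0.01 ]
```

View pics/end.png

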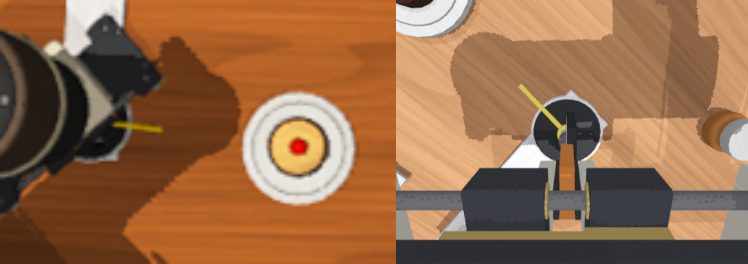

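The crop shows the pointer running from (113,124) to (162,130), and that line meets the red knob at (298,147). All camera estimates agree within about 0.025 rad (0.06 rad is allowed), the stack is centred, and the fin is held.

```bash
python3 -c "
from h import *
print(arm.job_done())"
```

```text
the job is handed in; nothing more can be done
None
```

I handed the job in at about 24 s of the 61 s allowed. Both discs are stacked within about 2 mm of centre, and the mirror is still held at 40 N with the pointer on the red knob. The hand-in returned no verdict.

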